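Nudge the loupe lens into its cell

ROBOT

A 6-joint arm with a two-finger parallel gripper is mounted at the origin on a cart in front of the work surface, level with it; the furniture and walls round the work are solid. World frame = base frame: x ahead of the robot, y to its left, z up, the work surface at z = 0. Lengths are in mm, angles in rad, forces in N, time in s.
With the tool pointing down it reaches from about 400 to 925 mm from the base axis. Payload 12.5 kg.
Tool frame: the origin (TCP) lies midway between the tips of the shut fingers; the grasp point (between the pads) lies 19 mm behind it; z points along the fingers, y is the line along which they close (so a half turn about z gives the same grasp; the last joint's range is limited). The gripper opens to 95 mm and grips with 3 to 60 N. Pads are 20 mm wide; open, the fingers measure 119 mm over their backs; the gripper's body (75 mm by 180 mm) begins 59 mm behind the grasp point.
Start: joints at [-1.451, 0.491, 1.559, -0, 1.092, -0.106], TCP at [139.951, -609.147, 214.661] pointing down, gripper open.
Joint ranges: [-3.1, 3.1], [-0.84, 2.19], [0.05, 2.79], [-1.13, 4.28], [0.06, 2.93], [-2.69, 2.69]. Speed limits (rad/s): [2.22, 2.22, 2.79, 3.14, 3.14, 3.14].

INTERFACE

Orientations are given as [roll, pitch, yaw] about the fixed x, y, z axes, in that order (R = Rz(yaw) Ry(pitch) Rx(roll)).
In Python, from cell import env gives the robot as it stands.
- The arm moves only by the tool arm_command, never from a script. Its argument "targets" is a list of rows, each a list of 5 numbers: the shift along the tool's x, y, z in mm, then the turn about the tool's z in degrees, then the opening, from 0 (shut) to 1 (fully open). In form: [[tx, ty, tz, roll, fingers], ...]. A call has 1 to 5 rows; each row is the pose to reach, as a shift and turn from the pose commanded when the call began, along the tool's axes at that moment; what a row does not reach only later rows make up. A row lasts 1/10 s, in which the tool goes at most 50 mm and 8.59 degrees, less where a joint would pass 70% of its speed; a pose out of reach is approached as far as the arm can. A call with a gripper value outside its range is refused whole. The fingers move at their own pace and stop on an object; the grip force is fixed at half the most. Time passes only in rows, so rows that repeat a pose let the fingers close. It gives the time, the measured TCP pose, the force, the opening and the grip force at its end, in the units of the state.
- env.state(): the state, without advancing time (a new reading comes with each control period).
- env.read_camera(name): name is "scene" or "top" or "wrist"; returns a dict with "frame" (420x560x3 uint8, red, green, blue), "vertical_fov" (degrees; the focal length in pixels is half the picture's height over the tangent of half this angle, whatever the lens; pixels are square), "cx", "cy" (the principal point, pixels), "world_from_camera" (4x4, takes a point from camera to world coordinates); the wrist camera has in their place "hand_eye" (4x4, takes a point from camera to tool coordinates, whose origin is the TCP and whose axes are the flange's). Camera axes: x right, y down, z forward; pixel columns grow to the right and rows downward; lengths in mm; the calibration is good to about 2 mm. A picture is of the moment at which its call begins: read the wrist's pose just before it. There is no depth.
- env.job_done(): hands the job in; it is judged then, once.
The state is a dict: "t": time; "joints": joint angles; "qvel": joint speeds; "tau": joint torques, N m; "eef_pos": TCP position; "tcp_rot": TCP orientation; "ft_force": force on the tool from outside, world axes, zero at the start; "moment": the same for the moment, N m; "opening": opening from 0.0 (shut) to 1.0 (fully open); "grip_force": force on a finger pad.
Only numpy, scipy, OpenCV 4.12 (cv2) and the standard library are available. Lean on these libraries where they do the work, as an engineer would, in place of code of your own. Each camera call takes 0.05 s, during which the arm holds its last target. There are 200 camera calls.

TASK

Using only touches of the fingertips or the outside of the fingers, push the loose lens gently across the top of the wooden lens stand until it drops over the edge into the round recess and lies flat and flush; then push the brass keeper round by its upright pin until it stops over the lens. Never take the lens or the pin between the fingers, do not lift or carry anything or press hard on the lens, and leave the eraser, the match box and the stamp beside the stand where they are.

Things in the scene. Friction and masses are not known exactly. Their poses are not given: they have to be found in the camera images.
- stand: Dark wooden lens stand, fixed: a flat board 110 mm (own x) by 210 mm (own y), its flat top 24 mm above the desk, no lips. Origin: under its centre, on the desk; z up. In its frame the round recess is centred at x = 0, y = -40 mm and the keeper's pivot screw at x = +40, y = -85 mm (head 7 mm above the top).
- cell (a point): Centre of the floor of the round recess in the stand. The recess is 55 mm across and 10 mm deep (its floor 14 mm above the desk, with a 20 mm see-through hole in the middle). Axes as the stand's.
- lens: Loose lens, 0.05 to 0.1 kg: clear glass in an aluminium ring, a disc 50 mm across and 10 mm thick, at the start lying flat on top of the stand, on the +y side of the recess. Origin: centre of its underside; z up. Seated in the recess its top is level with the stand's top, and its origin within 5 mm of point cell.
- keeper (a joint): Brass keeper in rad, a leaf 10 mm wide, 3 mm thick, 2.5 mm above the stand's top, turning on its upright pivot screw, 48 mm from pivot to pin. 0 = closed at its stop: leaf points from the pivot to the recess centre, end over the lens. Grows as it opens, counter-clockwise from above (to the stand's -y end), to 1.6. Starts open, stays by slight friction (0.5 N at the pin).
- keeper_pin (a point): Foot of the upright steel pin at the free end of the keeper, on the leaf's upper side, 5.5 mm above the stand's top. The pin is 10 mm thick (12 mm at the head) and stands 20 mm up from here.
- eraser: Eraser 19x42x12 mm lying on the desk by the -x side of the stand. Bystander. Origin: centre of its underside.
- match_box: Small flat match box 30x46x15 mm lying on the desk by the -x side of the stand. Bystander. Origin: centre of its underside.
- round_stamp: Turned wooden stamp 35 mm across, 67 mm tall, standing on the desk by the +x side of the stand. Bystander. Origin: centre of its underside.
Not all that is in view belongs to the job. What is shaped like the lens but green or red is not meant.

How it is judged:
By the outcome, as a careful person would: the job done as asked, in the order asked, and still so for the second after the job is handed in, with the robot touching nothing.
It also fails if it takes over 45 s, if anything falls off the work surface, if the arm or the gripper's body presses on something with over 40 N, if the wrist force passes 120 N, or if a joint passes its speed limit or range.

## Working session

There is one attempt and no reset: what is moved stays moved. The work goes in short steps, Python scripts to look and compute and a tool call to move; the robot and the scene stay as the last step left them, time stands still between calls to the robot, and variables do not carry over. Pictures are saved under pics/ and viewed, at most 10 in all, crops included, and the job is handed in when it is done.

Besides the shell and the picture viewer there is one more tool, called after "Call:" as name(argument=value, ...) on one line, values as JSON. arm_command: Moves the arm, as the interface text tells. Its arguments: {"type":"object","properties":{"targets":{"type":"array","items":{"type":"array","items":{"type":"number"}}}},"required":["targets"]}

```bash
ls; mkdir -p pics
cat > h.py <<'E'
import sys; sys.path.insert(0,'.')
import numpy as np, cv2
from cell import env
def cam(n):
    c=env.read_camera(n); f=c['frame'].shape[0]/2/np.tan(np.radians(c['vertical_fov']/2)); return c,f
def ray(c,f,uv,z,W=None):
    W=np.array(c['world_from_camera']) if W is None else W
    d=W[:3,:3]@np.array([(uv[0]-c['cx'])/f,(uv[1]-c['cy'])/f,1]); o=W[:3,3]
    return o+d*(z-o[2])/d[2]
def proj(c,f,p,W=None):
    W=np.array(c['world_from_camera']) if W is None else W
    q=W[:3,:3].T@(np.array(p,float)-W[:3,3]); return np.array([c['cx']+f*q[0]/q[2],c['cy']+f*q[1]/q[2]])
E
python3 - <<'E'
from h import *
s=env.state(); print(s)
ims=[]
for n in('top','scene'):
    c,f=cam(n); np.save(n+'.npy',c,allow_pickle=True); print(n,f,c['cx'],c['cy'],np.round(c['world_from_camera'],3).tolist())
    cv2.imwrite(f'pics/{n}0.png',c['frame'][:,:,::-1])
E
```

```text
pics
{'t': 0.0, 'joints': array([-1.45060882e+00,  4.91543971e-01,  1.55944504e+00, -5.56184470e-06,
        1.09167861e+00, -1.05591011e-01]), 'qvel': array([-0.00087503, -0.00065107,  0.00086436,  0.00073202, -0.0005358 ,
        0.00117721]), 'tau': array([-6.88148521e-04, -6.12652016e+01, -2.58184129e+01,  6.91295508e-02,
        4.83474950e-02, -8.56953011e-05]), 'eef_pos': array([ 139.91353538, -608.89544269,  214.07294579]), 'tcp_rot': array([-3.14052316e+00, -1.08390372e-04,  2.25781023e-01]), 'ft_force': array([-0.9692574 ,  0.86227989, -0.03536848]), 'moment': array([ 3.42864883e-05, -2.74743991e-02,  1.09365268e-02]), 'grip_force': 0.0, 'opening': 0.9947089774924659}
top 532.3700062298767 284.94241686546167 208.8903082014692 [[0.017, -0.98, 0.197, 366.332], [-1.0, -0.013, 0.021, 25.56], [-0.018, -0.197, -0.98, 876.676], [0.0, 0.0, 0.0, 1.0]]
scene 380.19939434415704 277.1229801855619 206.9425366351058 [[-0.564, -0.608, 0.559, 65.22], [-0.825, 0.402, -0.397, 373.569], [0.016, -0.685, -0.728, 655.498], [0.0, 0.0, 0.0, 1.0]]
```

View pics/top0.png

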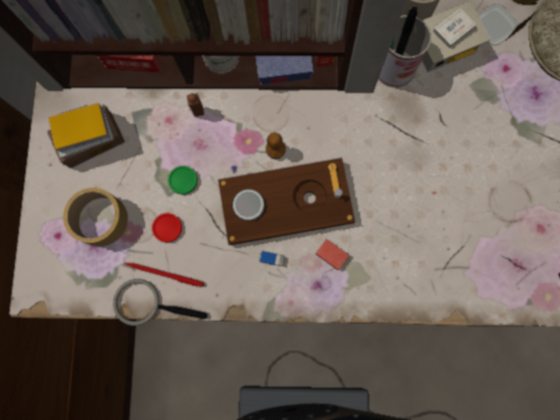

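View pics/scene0.png

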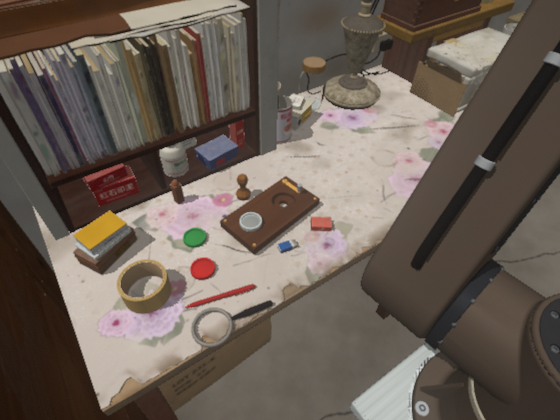

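The top view shows the stand with corners near (220,180), (343,159), (354,220) and (230,243). The clear lens is at (248,205), the recess at (310,196), and the keeper runs from the pivot at (338,193) to about (333,168). Three things are disc-shaped: clear with an aluminium ring (248,205), green (182,180) and red (167,228). The clear one on the stand fits the description, so I'll confirm it in an enlarged crop.

Run:
```python
from h import *
c=np.load('top.npy',allow_pickle=True).item(); f=532.37
im=c['frame'][:,:,::-1].copy()
hsv=cv2.cvtColor(im,cv2.COLOR_BGR2HSV)
roi=np.zeros(im.shape[:2],np.uint8); roi[150:255,205:365]=1
m=((hsv[:,:,2]<110)&(hsv[:,:,1]>70)).astype(np.uint8)*roi
m=cv2.morphologyEx(m,cv2.MORPH_OPEN,np.ones((5,5)))
cs,_=cv2.findContours(m,cv2.RETR_EXTERNAL,cv2.CHAIN_APPROX_NONE); k=max(cs,key=cv2.contourArea)
P=np.array([ray(c,f,p,24)[:2] for p in cv2.convexHull(k)[:,0]],np.float32)
r=cv2.minAreaRect(P); print('stand',r,cv2.boxPoints(r).round(1).tolist())
for n,p,z in[('lens',(248,205),34),('recess',(310,196),24),('pivot',(338,193),31),('pinhead',(333,168),49)]:print(n,ray(c,f,p,z).round(1))
g=(hsv[:,:,1]<75)&(hsv[:,:,2]>90); l=np.zeros_like(m); l[182:228,228:268]=1
g=(g*l).astype(np.uint8); cs,_=cv2.findContours(g,0,1); k=max(cs,key=cv2.contourArea); print('lensfit',cv2.minEnclosingCircle(k),cv2.contourArea(k)); 
(u,v),_=cv2.minEnclosingCircle(k); print(ray(c,f,(u,v),34))
cr=cv2.resize(im[145:265,200:360],None,fx=5,fy=5,interpolation=cv2.INTER_CUBIC); cv2.imwrite('pics/crop0.png',np.clip(cr.astype(float)*1.6,0,255).astype(np.uint8))
```

```text
stand ((551.6527709960938, 42.83070373535156), (111.57719421386719, 209.4411163330078), 11.155248641967773) [[476.70001220703125, 134.8000030517578], [517.2000122070312, -70.69999694824219], [626.5999755859375, -49.099998474121094], [586.0999755859375, 156.39999389648438]]
lens [541.3 103.7  34. ]
recess [559.8   3.2  24. ]
pivot [563.8 -42.1  31. ]
pinhead [600.8 -32.8  49. ]
lensfit ((247.62245178222656, 203.7857208251953), 15.778694152832031) 730.5
[543.32882023 104.35286799  34.        ]
```

View pics/crop0.png

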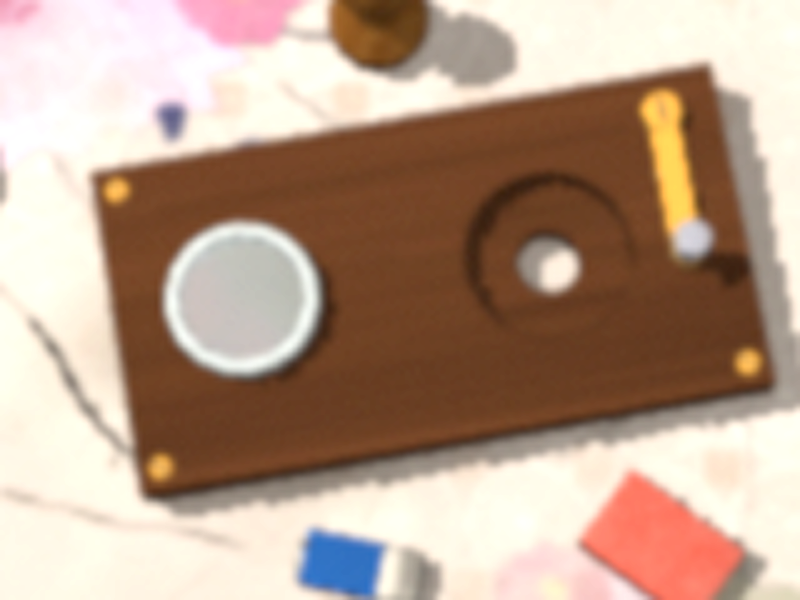

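The crop confirms it: the aluminium-ringed clear disc on the stand is the lens, at crop (240,300). The pivot is at crop (662,108) and the pin head at (690,240). Back-projected, the pin comes out 48 mm from the pivot, which matches. The keeper is about 0.8 rad open and clear of the recess. I'll shut the fingers and move over.

Call:
arm_command(targets=[[50,-35,0,0,0],[90,-70,0,0,0],[130,-105,0,0,0],[170,-140,0,0,0],[205,-170,0,0,0]])

```text
t: 0.6
eef_pos: [292.6, -409.0, 214.5]
tcp_rot: [-3.141, 0.0, 0.225]
ft_force: [0.9, -0.0, -0.3]
opening: 0.639
grip_force: 0.0
```

Call:
arm_command(targets=[[35,-35,0,0,0],[70,-70,0,0,0],[105,-105,0,0,0],[140,-140,0,0,0],[170,-170,0,0,0]])

```text
t: 1.1
eef_pos: [420.3, -205.0, 214.6]
tcp_rot: [-3.142, 0.0, 0.226]
ft_force: [1.0, -0.7, -0.2]
opening: 0.214
grip_force: 0.0
```

Call:
arm_command(targets=[[20,-45,0,0,0],[35,-90,0,0,0],[50,-135,0,0,0],[60,-180,0,0,0],[70,-225,0,0,0]])

```text
t: 1.6
eef_pos: [437.0, 29.7, 214.5]
tcp_rot: [3.142, 0.0, 0.226]
ft_force: [1.3, -0.3, 0.5]
opening: 0.003
grip_force: 0.0
```

```bash
cat >> h.py <<'E'
from scipy.spatial.transform import Rotation as Rn
def wrist():
    s=env.state(); c,f=cam('wrist'); T=np.eye(4); T[:3,:3]=Rn.from_euler('xyz',s['tcp_rot']).as_matrix(); T[:3,3]=s['eef_pos']
    return c,f,T@np.array(c['hand_eye']),s
E
python3 - <<'E'
from h import *
env.read_camera('wrist')
c,f,W,s=wrist(); print(s['eef_pos'],s['tcp_rot'],f,W.round(3).tolist())
cv2.imwrite('pics/w0.png',c['frame'][:,:,::-1]); np.save('w0.npy',dict(c=c,f=f,W=W),allow_pickle=True)
for n,p in[('lens',(542,104,34)),('rec',(559.4,3.6,24)),('pin',(559.5,-40.6,49.5))]:print(n,proj(c,f,p,W).round())
E
```

```text
[436.28674697  34.59450461 214.56417958] [-3.14008527e+00  1.99649737e-04  2.28350716e-01] 312.66495431416985 [[0.227, -0.93, -0.29, 517.313], [-0.974, -0.217, -0.066, 54.409], [-0.002, 0.297, -0.955, 382.822], [0.0, 0.0, 0.0, 1.0]]
lens [239.  74.]
rec [336.  81.]
pin [383.  89.]
```

View pics/w0.png

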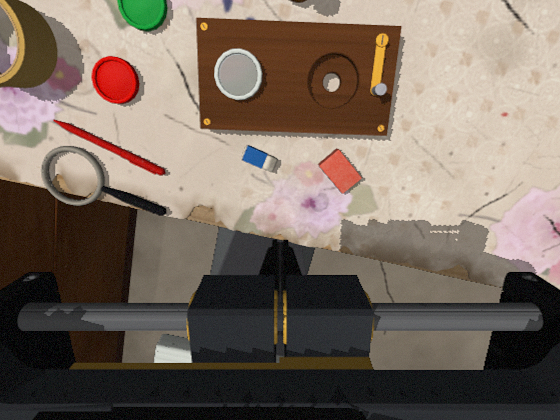

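The wrist view shows the lens at (239,74), the recess at (333,82), the pivot at (382,40) and the pin at (380,89). All agree with the top-view positions. I'll refine them from this picture.

Run:
```python
from h import *
d=np.load('w0.npy',allow_pickle=True).item(); c,f,W=d['c'],d['f'],d['W']
im=c['frame'][:,:,::-1]; hsv=cv2.cvtColor(im,cv2.COLOR_BGR2HSV)
m=((hsv[:,:,2]<120)&(hsv[:,:,1]>80)).astype(np.uint8); m[:10]=0; m[142:]=0; m[:,:190]=0; m[:,408:]=0
m=cv2.morphologyEx(m,cv2.MORPH_OPEN,np.ones((5,5)))
k=max(cv2.findContours(m,0,1)[0],key=cv2.contourArea)
r=cv2.minAreaRect(np.array([ray(c,f,p,24,W)[:2] for p in cv2.convexHull(k)[:,0]],np.float32)); print(r)
def blob(mask,x0,y0,x1,y1,z):
    b=np.zeros_like(m); b[y0:y1,x0:x1]=mask[y0:y1,x0:x1]
    k=max(cv2.findContours(b,0,1)[0],key=cv2.contourArea)
    P=np.array([ray(c,f,p,z,W)[:2] for p in k[:,0]],np.float32); return np.round(cv2.minEnclosingCircle(P)[0],1),cv2.minEnclosingCircle(P)[1],np.mean(k[:,0],0)
lm=((hsv[:,:,1]<90)&(hsv[:,:,2]>100)).astype(np.uint8)
print('lens',blob(lm,208,45,270,105,34)); print('pin',blob(lm,370,80,390,97,49.5))
print('rec',ray(c,f,(333,81.5),24,W),'pin',ray(c,f,(380,89),49.5,W),'piv',ray(c,f,(382,40),31,W))
```

```text
((551.216064453125, 45.086822509765625), (109.47834014892578, 208.340576171875), 11.006372451782227)
lens (array([541.5, 105.6]), 25.020442962646484, array([237.36170213,  73.59574468]))
pin (array([559.9, -38.2]), 6.122032165527344, array([380.47058824,  88.58823529]))
rec [558.29414199   6.31076785  24.        ] pin [559.30734616 -37.8833621   49.5       ] piv [606.24515355 -30.15907981  31.        ]
```

Call:
arm_command(targets=[[40,-30,0,3,0],[80,-60,0,3,0],[122,-96,0,3,0],[122,-96,40,3,0],[122,-96,80,3,0]])

```text
t: 2.2
eef_pos: [535.9, 149.6, 133.6]
tcp_rot: [3.141, -0.002, 0.175]
ft_force: [0.3, 0.1, -0.9]
opening: 0.007
grip_force: 0.0
```

Call:
arm_command(targets=[[0,0,0,0,0],[0,0,0,0,0]])

```text
t: 2.4
eef_pos: [535.0, 148.2, 135.0]
tcp_rot: [3.141, 0.001, 0.173]
ft_force: [-0.0, 0.1, 1.8]
opening: 0.011
grip_force: 0.0
```

Call:
arm_command(targets=[[0,-10,40,0,0],[0,-10,80,0,0],[0,-10,100,0,0],[0,-10,107,0,0],[0,-10,107,0,0]])

```text
t: 2.9
eef_pos: [533.9, 158.3, 28.7]
tcp_rot: [3.142, -0.001, 0.173]
ft_force: [-0.0, -0.6, 1.1]
opening: 0.004
grip_force: 0.0
```

Run:
```python
from h import *
c,f,W,s=wrist(); print(s['eef_pos'],s['tcp_rot'])
im=c['frame'][:,:,::-1].copy(); print(proj(c,f,s['eef_pos'],W))
cv2.imwrite('pics/w1.png',im)
```

```text
[533.93019575 158.28680159  28.72039099] [ 3.14150392e+00 -1.25127576e-03  1.72861995e-01]
[281.80292057 257.12075134]
```

View pics/w1.png

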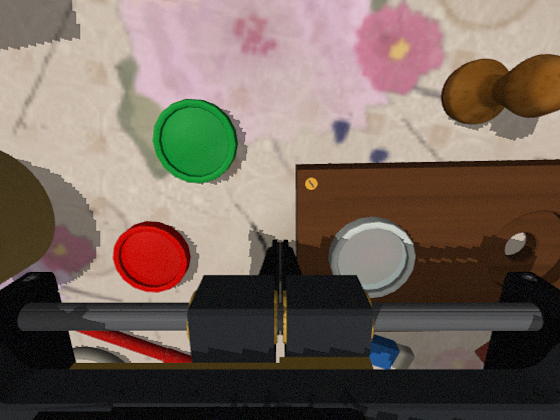

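The wrist view shows the fingertips at (281,257), left of the lens at (372,257) and clear of it. The recess hole is at (515,243). I'll get the offsets in tool axes.

```bash
cat >> h.py <<'E'
def tool(s,p): return Rn.from_euler('xyz',s['tcp_rot']).as_matrix().T@(np.array(p)-s['eef_pos'])
E
python3 - <<'E'
from h import *
c,f,W,s=wrist(); im=c['frame'][:,:,::-1]; hsv=cv2.cvtColor(im,cv2.COLOR_BGR2HSV)
l=((hsv[:,:,1]<70)&(hsv[:,:,2]>90)).astype(np.uint8); l[:,:325]=0;l[:,420:]=0;l[:212]=0;l[300:]=0
k=max(cv2.findContours(l,0,1)[0],key=cv2.contourArea)
P=np.array([ray(c,f,p,34,W)[:2] for p in k[:,0]],np.float32); (cx,cy),r=cv2.minEnclosingCircle(P); print(cx,cy,r,tool(s,(cx,cy,34)))
for p in((515,243),): q=ray(c,f,p,14,W); print('hole',q,tool(s,q))
E
```

```text
544.3538818359375 108.03105163574219 26.249170303344727 [ 1.41283134 51.37777713 -4.69477021]
hole [562.15037635  12.29716981  14.        ] [  2.42021912 148.74407105  15.31725928]
```

Call:
arm_command(targets=[[0,8,1,0,0],[0,16,1,0,0],[0,24,1,0,0],[0,32,1,0,0],[0,40,1,0,0]])

```text
t: 3.5
eef_pos: [540.2, 118.3, 26.7]
tcp_rot: [3.142, -0.0, 0.173]
ft_force: [0.2, 1.8, 0.3]
opening: 0.004
grip_force: 0.3
```

```bash
cat > look.py <<'E'
from h import *
import sys
def lensat(c,f,W=None):
    im=c['frame'][:,:,::-1]; hsv=cv2.cvtColor(im,cv2.COLOR_BGR2HSV)
    return im,hsv
c,f,W,s=wrist(); t,ft=cam('top'); print(s['eef_pos'],s['tcp_rot'],s['ft_force'])
a=cv2.resize(c['frame'][150:360,240:560],(640,420),interpolation=cv2.INTER_CUBIC)
b=cv2.resize(t['frame'][150:250,210:362],(274,180),interpolation=cv2.INTER_CUBIC)
o=np.zeros((600,640,3),np.uint8); o[:420]=a; o[420:,:274]=b; cv2.imwrite('pics/'+sys.argv[1],o[:,:,::-1])
for n,p,z in(('recess',(559.1,4.7),24),):
    print(n,proj(c,f,(*p,z),W),tool(s,(*p,z)))
im=c['frame'][:,:,::-1]; hsv=cv2.cvtColor(im,cv2.COLOR_BGR2HSV)
l=((hsv[:,:,1]<70)&(hsv[:,:,2]>90)).astype(np.uint8); l[:,:325]=0;l[:,425:]=0;l[:205]=0;l[310:]=0
k=max(cv2.findContours(l,0,1)[0],key=cv2.contourArea)
P=np.array([ray(c,f,p,34,W)[:2] for p in k[:,0]],np.float32); (cx,cy),r=cv2.minEnclosingCircle(P); print('lens',cx,cy,r,tool(s,(cx,cy,34)))
E
python3 look.py l1.png
```

```text
[540.16336824 118.29079663  26.73994684] [ 3.14153032e+00 -1.71316303e-04  1.73028390e-01] [0.2390091  1.8282183  0.30732785]
recess [472.97483764 256.53662604] [ -0.9031089  115.15472617   2.74696996]
lens 552.8787841796875 84.55662536621094 23.646099090576172 [ 6.71890416 35.42006773 -7.25669443]
```

View pics/l1.png

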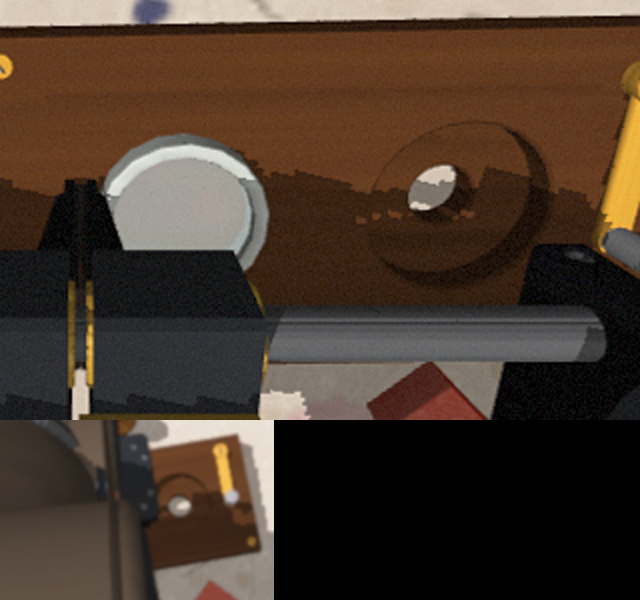

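The lens is against the finger, centred near crop (187,217), which is wrist pixel (333,258). The recess rim is centred near crop (461,203), which is pixel (470,252). The contact force is 1.8 N.

Run:
```python
from h import *
c,f,W,s=wrist()
im=c['frame']
for n,p,z in(('lens',(333.5,258),34),('lenstop',(332,217.5),34),('lensright',(374,257),34),('rectop',(477,211),24),('recbot',(462,292),24),('recL',(427,257),24),('recR',(515,247),24)):
    q=ray(c,f,p,z,W); print(n,q.round(1),tool(s,q).round(1))
```

```text
lens [548.3  89.7  34. ] [ 3.1 29.3 -7.4]
lenstop [571.9  95.9  34. ] [27.5 27.2 -7.4]
lensright [552.9  67.2  34. ] [ 3.8 52.2 -7.4]
rectop [587.   12.4  24. ] [ 28.  112.1   2.6]
recbot [534.7   2.7  24. ] [-25.2 112.7   2.6]
recL [554.1  31.7  24. ] [-1.2 87.4  2.6]
recR [569.4 -17.9  24. ] [  5.4 138.9   2.6]
```

Call:
arm_command(targets=[[0,10,0,0,0],[0,20,0,0,0],[0,30,0,0,0],[0,40,0,0,0],[0,50,0,0,0]])

```text
t: 4.15
eef_pos: [548.8, 68.9, 26.6]
tcp_rot: [3.141, 0.0, 0.173]
ft_force: [0.4, 0.1, 0.0]
opening: 0.003
grip_force: 0.1
```

```bash
python3 look.py l2.png
```

```text
[548.75297343  68.87308359  26.58031747] [3.14147868e+00 3.90427407e-05 1.73219242e-01] [0.36936431 0.0893976  0.0291491 ]
recess [389.7839579  256.55970134] [-0.86822283 64.99579485  2.58775896]
lens 563.7678833007812 32.68320846557617 23.931476593017578 [ 8.55244167 38.23702418 -7.41565862]
```

View pics/l2.png

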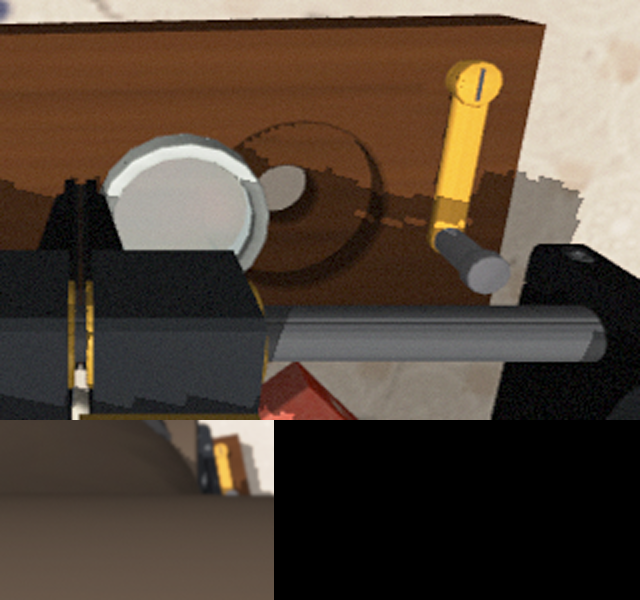

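The lens is still centred in the same spot relative to the finger. Its offset from the recess is about 35 mm forward and 1 mm sideways. I'll continue slowly.

Call:
arm_command(targets=[[0,6,0,0,0],[0,12,0,0,0],[0,18,0,0,0],[0,23,0,0,0],[0,28,0,0,0]])

```text
t: 4.75
eef_pos: [553.5, 41.9, 26.6]
tcp_rot: [3.142, -0.0, 0.173]
ft_force: [-0.6, 0.8, 0.6]
opening: 0.003
grip_force: 0.3
```

Call:
arm_command(targets=[[0,2,0,0,0],[0,4,0,0,0],[0,6,0,0,0],[0,7,0,0,0],[0,7,0,0,0]])

```text
t: 5.25
eef_pos: [554.6, 35.3, 26.6]
tcp_rot: [3.141, 0.0, 0.173]
ft_force: [-0.2, 0.2, -0.8]
opening: 0.004
grip_force: 0.0
```

```bash
python3 look.py l3.png
```

```text
[554.63189779  35.33881868  26.58449554] [3.14148669e+00 5.73330520e-05 1.73389796e-01] [-0.23335919  0.16762812 -0.78302576]
recess [333.205304  256.5550347] [-0.8846256  30.94998158  2.58782578]
lens 571.0771484375 4.332807540893555 21.672880172729492 [10.84901058 33.3790531  -7.41258963]
```

View pics/l3.png

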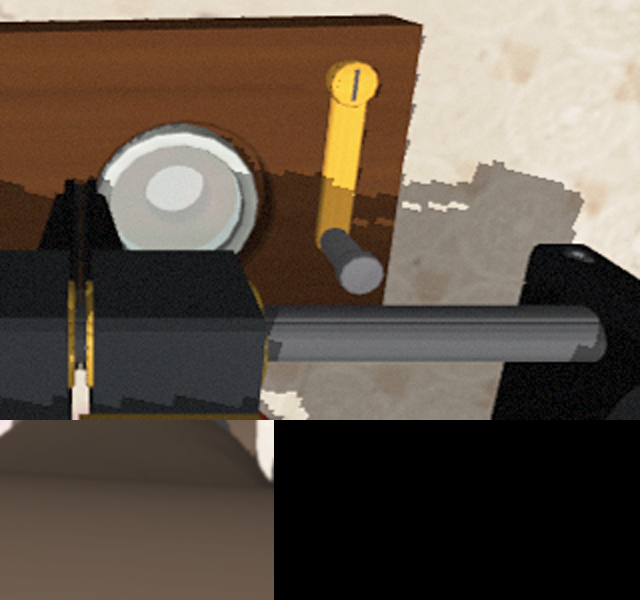

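The lens has dropped into the recess: it has shrunk slightly, and the stand's hole shows through it. I'll retreat and lift, then check that it's seated from above.

Call:
arm_command(targets=[[0,-12,0,0,0],[0,-12,-40,0,0],[-20,-12,-80,0,0],[-40,0,-130,0,0],[-40,10,-130,0,0]])

```text
t: 5.85
eef_pos: [516.9, 19.2, 161.1]
tcp_rot: [3.14, -0.006, 0.175]
ft_force: [-0.1, 0.8, 0.0]
opening: 0.01
grip_force: 0.0
```

Call:
arm_command(targets=[[0,0,0,0,0],[0,0,0,0,0]])

```text
t: 6.05
eef_pos: [516.8, 19.1, 155.7]
tcp_rot: [-3.141, 0.001, 0.173]
ft_force: [-0.1, 0.4, -0.2]
opening: 0.003
grip_force: 0.0
```

Run:
```python
from h import *
c,f,W,s=wrist(); print(s['eef_pos'],s['tcp_rot'])
print('recess px',proj(c,f,(559.1,4.7,24),W),'pin px',proj(c,f,(559.6,-39.4,49.5),W))
im=c['frame'][:,:,::-1]; u,v=proj(c,f,(559.1,-10,24),W).astype(int); x0,y0=max(u-100,0),max(v-90,0)
print(x0,y0); cr=im[y0:y0+150,x0:x0+200]; cv2.imwrite('pics/w2.png',cv2.resize(cr,(800,600),interpolation=cv2.INTER_CUBIC)); np.save('w2.npy',dict(c=c,f=f,W=W,s=s),allow_pickle=True)
```

```text
[516.78312365  19.06264228 155.71217173] [-3.14130838e+00  9.54634361e-04  1.73002977e-01]
recess px [303.51726007 158.10134913] pin px [354.4924281  170.39735812]
218 70
```

View pics/w2.png

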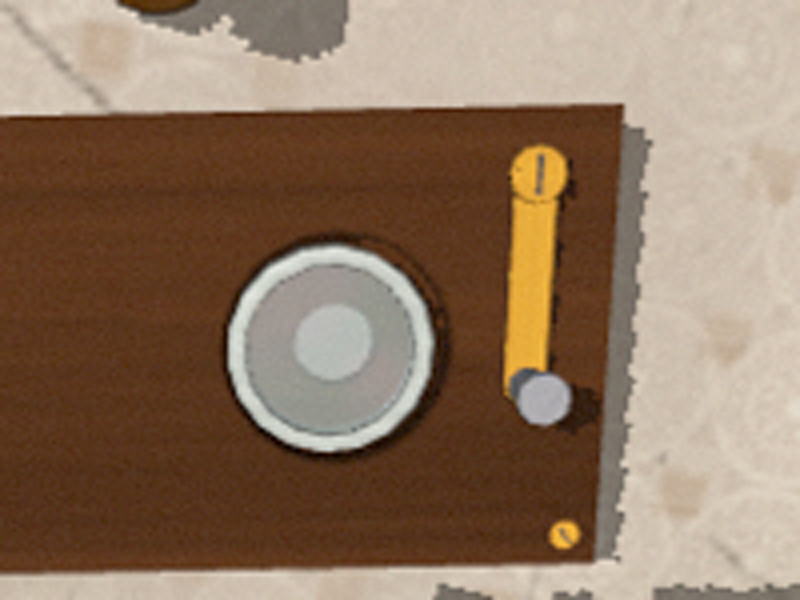

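The lens is round and centred at crop (331,348), with the recess rim centred near (335,347). That is an offset of about 1 mm, so it is inside the recess. The pin head is at (543,398) and the pivot at (540,174). Next I'll check the lens height by its size and get the pin in tool axes.

Run:
```python
from h import *
d=np.load('w2.npy',allow_pickle=True).item(); c,f,W,s=d['c'],d['f'],d['W'],d['s']
g=lambda x,y:(218+(x+.5)/4-.5,70+(y+.5)/4-.5)
for z in(24,34):
    L=[ray(c,f,g(*p),z,W) for p in((227,348),(435,348),(331,243),(331,453))]; print(z,np.linalg.norm(L[0]-L[1]),np.linalg.norm(L[2]-L[3]),(L[0]+L[1])/2)
rim=ray(c,f,g(449,348),24,W); l=ray(c,f,g(435,348),24,W);print('gap',np.linalg.norm(rim-l))
pin=ray(c,f,g(543,398),49.5,W); piv=ray(c,f,g(540,174),31,W); cen=ray(c,f,g(335,347),24,W)
v=cen-piv; v[2]=0; end=piv+48*v/np.linalg.norm(v)
for n,p in(('pin',pin),('piv',piv),('cen',cen),('end',end)):print(n,p.round(1),tool(s,p).round(1))
print(np.linalg.norm((pin-piv)[:2]),np.linalg.norm(v))
```

```text
24 49.73297304812334 50.11079221558423 [559.96423587   7.93587625  24.        ]
34 48.07469209426372 48.43991337563422 [561.25963722   8.82286757  34.        ]
gap 3.3471053889875346
pin [560.5 -38.1  49.5] [ 33.4  63.9 106.2]
piv [607.2 -30.1  31. ] [ 80.7  64.1 124.6]
cen [560.4   7.   24. ] [ 41.   19.4 131.7]
end [ 5.696e+02 -3.000e-01  3.100e+01] [ 48.8  28.2 124.7]
47.30105306262329 59.76276454306563
```

The lens measures 50 mm across at z = 24, so it is flush in the recess. Next I'll go round to the far (-y) side of the pin.

Call:
arm_command(targets=[[17,46,0,0,0],[34,92,0,0,0],[34,92,40,0,0],[34,92,80,0,0],[34,92,110,0,0]])

```text
t: 6.6
eef_pos: [565.2, -65.6, 42.7]
tcp_rot: [-3.14, 0.004, 0.173]
ft_force: [0.6, 0.2, -0.3]
opening: 0.005
grip_force: 0.0
```

Call:
arm_command(targets=[[0,0,10,0,0],[0,0,10,0,0],[0,-6,10,0,0],[0,-12,10,0,0]])

```text
t: 7.0
eef_pos: [564.8, -53.8, 37.9]
tcp_rot: [3.141, -0.002, 0.173]
ft_force: [-0.1, 0.5, -0.4]
opening: 0.005
grip_force: 0.0
```

Run:
```python
from h import *
c,f,W,s=wrist(); print(s['eef_pos'],s['ft_force'])
for n,p in(('pin',(560,-38.5,49.5)),('piv',(607,-31,31)),('end',(569,-1,49.5)),('rec',(559.5,6,24))):print(n,tool(s,p).round(1),proj(c,f,p,W).round())
```

```text
[564.84452468 -53.79684913  37.8784693 ] [-0.14147273  0.52204893 -0.37949614]
pin [ -2.1 -15.9 -11.6] [254. 270.]
piv [ 45.4 -15.2   6.9] [255. 179.]
end [ 13.2 -51.3 -11.6] [188. 245.]
rec [  5.  -59.8  13.8] [187. 240.]
```

Call:
arm_command(targets=[[0,-6,2,0,0],[0,-12,2,0,0],[2,-18,2,0,0],[4,-24,2,0,0],[7,-30,2,0,0]])

```text
t: 7.55
eef_pos: [566.0, -23.0, 34.7]
tcp_rot: [3.142, 0.0, 0.173]
ft_force: [0.2, -0.8, -0.0]
opening: 0.006
grip_force: 0.6
```

Call:
arm_command(targets=[[2,-3,0,0,0],[4,-6,0,0,0],[5,-8,0,0,0],[5,-8,0,0,0]])

```text
t: 7.95
eef_pos: [570.0, -14.9, 34.7]
tcp_rot: [3.141, -0.001, 0.174]
ft_force: [1.5, -1.8, -0.0]
opening: 0.005
grip_force: 1.1
```

Run:
```python
from h import *
c,f,W,s=wrist(); print(s['eef_pos'],s['ft_force'])
im=c['frame'][:,:,::-1]; hsv=cv2.cvtColor(im,cv2.COLOR_BGR2HSV)
m=((hsv[:,:,0]>15)&(hsv[:,:,0]<32)&(hsv[:,:,1]>150)&(hsv[:,:,2]>90)).astype(np.uint8); m[260:]=0
n,_,st,ce=cv2.connectedComponentsWithStats(m)
for i in range(1,n):
    if st[i,4]>60: print(st[i],ce[i].round(),ray(c,f,ce[i],29.5,W).round(1))
i=1+np.argmax(st[1:,4]); k=cv2.findContours((_==i).astype(np.uint8),0,1)[0][0]
P=np.array([ray(c,f,p,29.5,W)[:2] for p in k[:,0]],np.float32); r=cv2.minAreaRect(P); print(r)
piv=np.array([607,-30.5]); b=cv2.fitLine(P,cv2.DIST_L2,0,.01,.01).ravel(); v=b[:2]; v=v if v[0]<0 else -v
w=np.array([559.7,5.5])-piv; print('keeper rad from closed',np.arctan2(w[0]*v[1]-w[1]*v[0],w@v))
print('end',tool(s,(569,-1,36)))
```

```text
[569.98732296 -14.87855267  34.67321049] [ 1.54878075 -1.80957475 -0.02041044]
[ 109   71   44   53 1206] [131.  97.] [644.9  78.8  29.5]
[155  72  42  27 313] [179.  85.] [654.8  54.5  29.5]
[  6 185  13  12 118] [ 12. 190.] [582.2 143.8  29.5]
[ 254  188   78   61 1368] [296. 217.] [594.4 -19.3  29.5]
((590.7743530273438, -18.26686668395996), (13.531305313110352, 53.86912155151367), 54.88330078125)
keeper rad from closed -0.03689802844979544
end [  1.42564786 -13.83974372  -1.3335753 ]
```

Call:
arm_command(targets=[[1,-1,0,0,0],[1,-2,0,0,0],[1,-2,0,0,0]])

```text
t: 8.3
eef_pos: [570.1, -14.1, 34.6]
tcp_rot: [3.14, 0.0, 0.174]
ft_force: [-0.3, -13.8, -0.6]
opening: 0.004
grip_force: 6.6
```

The force rose to 14 N with under 1 mm of motion, so the keeper is at its stop. I'll back off, lift and check.

Call:
arm_command(targets=[[0,8,0,0,0],[0,20,0,0,0],[0,30,-40,0,0],[-20,30,-90,0,0],[-60,30,-120,0,0]])

```text
t: 8.8
eef_pos: [520.1, -53.0, 154.6]
tcp_rot: [3.141, -0.003, 0.173]
ft_force: [0.3, -1.0, 0.9]
opening: 0.004
grip_force: 0.0
```

Call:
arm_command(targets=[[-10,0,0,0,0],[-10,0,0,0,0],[-10,0,0,0,0]])

```text
t: 9.1
eef_pos: [509.4, -54.0, 151.9]
tcp_rot: [-3.141, 0.0, 0.173]
ft_force: [-0.6, -0.0, 0.8]
opening: 0.003
grip_force: 0.0
```

Run:
```python
from h import *
c,f,W,s=wrist(); print(s['eef_pos'],s['ft_force'])
im=c['frame'][:,:,::-1]; u,v=proj(c,f,(559.1,10,24),W).astype(int); x0,y0=max(u-130,0),max(v-100,0); print(x0,y0)
cv2.imwrite('pics/w3.png',cv2.resize(im[y0:y0+195,x0:x0+260],(780,585),interpolation=cv2.INTER_CUBIC))
for n,p in(('end',(568.5,-1,49.5)),('rec',(560,6,24))):print(n,(proj(c,f,p,W)-(x0,y0))*3)
```

```text
[509.40636197 -54.02710821 151.86104502] [-0.61195462 -0.0075565   0.79779058]
92 36
end [417.98808367 281.44055709]
rec [404.25085279 300.27766155]
```

View pics/w3.png

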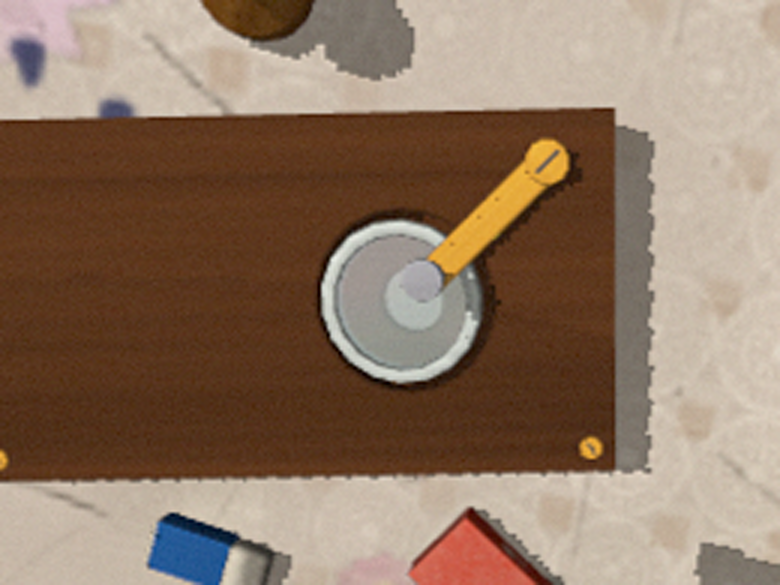

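The lens lies flat in the recess, centred at (402,302). The keeper runs from (547,160) to the pin at (421,281) over the lens, within 1 mm of the predicted closed position. Eraser, match box and stamp are still in place, and the arm is clear.

```bash
python3 -c "
from h import *
print(env.job_done())"
```

```text
the job is handed in; nothing more can be done
None
```

The lens is seated flush in the recess, the keeper is closed at its stop over it, the bystanders look undisturbed, and the job was handed in at about 9 s with the arm clear.

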